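# Switch off and lock the lamp-test panel

## Robot

A 6-joint arm with a two-finger parallel gripper is mounted at the origin on the work surface. World frame = base frame: x ahead of the robot, y to its left, z up, the work surface at z = 0. Lengths are in m, angles in degrees, forces in N, time in s.
With the tool pointing down it reaches from about 0.4 to 0.925 m from the base axis. Payload 3.4 kg.
Tool frame: the origin (TCP) lies between the finger pads; the fingertips stand 25 mm ahead of it and the grasp point (between the pads) lies 6 mm ahead of it; z points along the fingers, y is the line along which they close (so a half turn about z gives the same grasp; the last joint's range is limited). The gripper opens to 85 mm and grips with 20 to 120 N. Pads are 22 mm wide; open, the fingers measure 114 mm over their backs; the gripper's body (76 mm by 85 mm) begins 54 mm behind the grasp point. The pads swing forward as they close: fully open they stand 13 mm farther back than shut.
Start: joints at [61.049, 17.578, 86.31, -0, 76.112, -4.211], TCP at [0.241, 0.522, 0.231] pointing down, gripper open.
Joint ranges: [-179.03, 179.03], [-60, 130.46], [8.19, 133.38], [-81.62, 261.62], [5.75, 156.47], [-153.77, 153.77]. Speed limits (degrees/s): [147.25, 147.25, 180, 180, 180, 180].

## Interface

Orientations are given as a 3x3 rotation matrix whose columns are the frame's x, y, z axes.
In Python, from workcell import bot gives the robot as it stands.
- The arm moves only by the shell command python3 -m jog 'ROWS' [OPENING]. ROWS is JSON, a list of rows, each an object with "translation": the shift along the tool's x, y, z in m, a list of three; "spin": the turn about the tool's z in rad. In form: [{"translation": [x, y, z], "spin": spin}, ...]. A call has 1 to 5 rows; each row is the pose to reach, as a shift and turn from the pose commanded when the call began, along the tool's axes at that moment; what a row does not reach only later rows make up. A row lasts 1/12 s, in which the tool goes at most 41.7 mm and 7.16 degrees, less where a joint would pass 70% of its speed; a pose out of reach is approached as far as the arm can. A call with a gripper value outside its range is refused whole. OPENING is the finger opening in m, from 0 to 0.0854, set as the call begins (- or left out, the last holds). The fingers move at their own pace and stop on an object; the grip force is fixed at half the most. Time passes only in rows, so rows that repeat a pose let the fingers close. It gives the time, the measured TCP pose, the force, the opening and the grip force at its end, in the units of the state.
- bot.sense(): the state, without advancing time (a new reading comes with each control period).
- bot.capture(name): name is "scene" or "top" or "wrist"; returns a dict with "color" (480x640x3 uint8, red, green, blue), "depth" (480x640 float32, m along the optical axis (not along the pixel's ray), 0 where there is no reading), "camera_matrix" (3x3 intrinsics, pixels), "k1" (the pictures are not rectified: a ray, as slopes to the right and down, at radius r is drawn at 1 + k1 r^2 times it, then the intrinsics apply), "eye" and "orientation" of the camera in the world. Camera axes: x right, y down, z forward; pixel columns grow to the right and rows downward; lengths in m; the calibration is good to about 2 mm. A picture is of the moment at which its call begins.
- bot.job_done(): hands the job in; it is judged then, once.
The state is a dict: "t": time; "joint_pos": joint angles; "qvel": joint speeds; "joint_efforts": joint torques, N m; "tool_pos": TCP position; "eef_rot": TCP orientation; "contact_force": force on the tool from outside, world axes, zero at the start; "wrist_torque": the same for the moment, N m; "gripper_width": finger opening in m; "gripper_force": force on a finger pad.
Only numpy, scipy, OpenCV 4.12 (cv2) and the standard library are available. Lean on these libraries where they do the work, as an engineer would, in place of code of your own. Each camera call takes 0.05 s, during which the arm holds its last target. There are 200 camera calls.

## Task

Lock off the lamp-test panel for the night: turn the winged main switch until the hole in its lug lies under the locking pin, then push the pin fully down through the hole, and let go. Do not brush or turn any of the round dimmer knobs in the same row, and leave the lamp, the mug and the screwdriver where they are.

Things in the scene. Friction and masses are not known exactly. Their poses are not given: they have to be found in the camera images.
- panel: the lamp-test panel, a grey steel box with a level top, 240 (x) x 420 (y) x 70 mm high, standing fixed on the table; origin at the centre of its underside. Its x axis points away from the robot side, its y axis along the row. Four rotary controls stand in one row along y on its top, 88 mm apart, in any order: three round dimmers and one winged main switch. The row runs 45 mm to the -x side of the box's middle.
- switch: the fixed foot of the main switch (flat disc 72 mm across, 4 mm thick); origin on the switch's vertical axis at the height of the panel's top; its x axis points from the switch towards its locking pin, whose vertical centre line is 66 mm along +x. A fixed steel bracket guides the pin: a bar 28 mm wide, top 36 mm above the panel top, running from 50 to 112 mm along +x, with its post at 100 to 112 mm.
- switch_grip (a point): the grip point of the winged handle of the main switch: on the switch's vertical axis, 40 mm above the panel top. The wing is an upright black bar 64 mm long, 16 mm wide, from 16 mm to 56 mm above the panel top, on a skirt 60 mm across (4 to 16 mm above the panel). The point's x axis runs along the bar and points to the lug (the bar points the same way as the lug), z up.
- switch_knob (a joint): angle of the winged main switch in rad, 0 when bar and lug point straight at the locking pin and the lug's hole lies under it; positive is counter-clockwise seen from above (lug swung to the panel's +y side). Starts at 0.45 to 0.95, stops at -0.35 and 1.05: it can be turned past 0, there is no click or stop there. Turns against a steady friction of about 0.12 N m and stays where it is left.
- lug_hole (a point): centre of the hole in the flat steel lug that turns with the handle: 66 mm from the switch's axis, on the lug's top face, 14 mm above the panel top (lug 8 mm thick, 34 mm wide, reaching 81 mm from the axis). The hole is 20 mm wide along the turning direction and 16 mm radially; the pin is 10 mm thick with a round end, so it enters when the angle is within about 0.07 rad of 0. Elsewhere the pin lands on the lug.
- pin_head (a point): centre of the top of the locking pin's flat round steel head (30 mm across, 10 mm thick), 66 mm above the panel top while the pin is up and 48 mm when fully down; moves with the pin.
- lock_pin (a joint): how far the locking pin is pushed down, in m: 0 up (start), 0.018 fully down. It has no spring: it slides straight down against 3 N of friction and stays where it is left.
- dimmer1: round dimmer 1, a black fluted knob 47 mm across, its top 50 mm above the panel top, on a flat foot 52 mm across; origin on its vertical axis at the height of the panel's top. Turns very easily. Leave it alone. A flat lamp outlet (49 mm disc) lies 75 mm behind it (+x).
- dimmer1_mark (a point): the white pointer mark on top of dimmer 1, 18 mm from its axis; turns with it.
- dimmer2: round dimmer 2, a black fluted knob 47 mm across, its top 50 mm above the panel top, on a flat foot 52 mm across; origin on its vertical axis at the height of the panel's top. Turns very easily. Leave it alone. A flat lamp outlet (49 mm disc) lies 75 mm behind it (+x).
- dimmer2_mark (a point): the white pointer mark on top of dimmer 2, 18 mm from its axis; turns with it.
- dimmer3: round dimmer 3, a black fluted knob 47 mm across, its top 50 mm above the panel top, on a flat foot 52 mm across; origin on its vertical axis at the height of the panel's top. Turns very easily. Leave it alone. A flat lamp outlet (49 mm disc) lies 75 mm behind it (+x).
- dimmer3_mark (a point): the white pointer mark on top of dimmer 3, 18 mm from its axis; turns with it.
- lamp_mid (a point): loose table lamp, 320 mm tall, shade 180 mm across, standing on the table to the robot's left of the panel; this point is on its axis, 160 mm up. Leave it alone.
- mug_mid (a point): loose white mug, 80 mm across and 95 mm tall, on the table to the robot's right of the panel; this point is at its centre, half-way up. Leave it alone.
- screwdriver_grip (a point): loose screwdriver, 200 mm long, lying on the table to the robot's right of the panel, nearer than the mug; this point is in its handle. Leave it alone.

How it is judged:
By the outcome, as a careful person would: the job done as asked, in the order asked, and still so for the second after the job is handed in, with the robot touching nothing.
It also fails if it takes over 40 s, if anything falls off the work surface, if the arm or the gripper's body presses on something with over 40 N, if the wrist force passes 120 N, or if a joint passes its speed limit or range.

## Working session

There is one attempt and no reset: what is moved stays moved. The work goes in short steps, Python scripts to look and compute and a shell command to move; the robot and the scene stay as the last step left them, time stands still between calls to the robot, and variables do not carry over. Pictures are saved under pics/ and viewed, at most 10 in all, crops included, and the job is handed in when it is done.

```bash
mkdir -p pics; cat > h.py <<'E'
import numpy as np, cv2, pickle
from workcell import bot
def snap(n,f):
    c=bot.capture(n); pickle.dump(c,open(f'pics/{f}.pkl','wb')); cv2.imwrite(f'pics/{f}.png',c['color'][...,::-1]); return c
def load(f): return pickle.load(open(f'pics/{f}.pkl','rb'))
def ray(c,u,v):
    d=np.array([[c['k1'],0,0,0]],float)
    p=cv2.undistortPoints(np.array([[[u,v]]],float),np.array(c['camera_matrix'],float),d)[0,0]
    return np.array(c['orientation'])@np.array([p[0],p[1],1.])
def atz(c,u,v,z):
    r=ray(c,u,v); e=np.array(c['eye']); return e+r*(z-e[2])/r[2]
def atd(c,u,v):
    d=c['depth'][int(v)-1:int(v)+2,int(u)-1:int(u)+2]; d=np.median(d[d>0]) if (d>0).any() else np.nan
    return np.array(c['eye'])+ray(c,u,v)*d
E
python3 - <<'E'
from h import *
np.set_printoptions(precision=4,suppress=True)
for n in('top','scene'):
    c=snap(n,n+'1'); print(n,c['eye'],c['orientation'],c['camera_matrix'],c['k1'])
print(bot.sense())
E
```

```text
top [0.2992 0.0054 1.5222] [[ 0.0135 -0.9942  0.1071]
 [-0.9996 -0.0109  0.0252]
 [-0.0239 -0.1074 -0.9939]] [[589.3663   0.     328.3935]
 [  0.     589.3663 233.7544]
 [  0.       0.       1.    ]] -0.10952195472570656
scene [1.2912 0.3258 1.3275] [[-0.3292  0.7633 -0.5558]
 [ 0.9443  0.2671 -0.1924]
 [ 0.0016 -0.5882 -0.8087]] [[616.7424   0.     312.3427]
 [  0.     616.7424 227.0705]
 [  0.       0.       1.    ]] -0.15469472582944424
{'t': 0.1, 'joint_pos': array([61.047 , 17.6199, 86.374 , -0.    , 76.1131, -4.2121]), 'qvel': array([-0.0529, -0.122 , -0.1461,  0.0357, -0.0034, -0.0963]), 'joint_efforts': array([ -0.001 , -45.8534, -25.2606,  -0.0003,   0.0057,  -0.    ]), 'tool_pos': array([0.2404, 0.5217, 0.2302]), 'eef_rot': array([[-0.9082,  0.4185, -0.0009],
       [ 0.4185,  0.9082, -0.0016],
       [ 0.0001, -0.0019, -1.    ]]), 'contact_force': array([-0.3769, -0.135 ,  0.2702]), 'wrist_torque': array([-0.0067,  0.0237, -0.0401]), 'gripper_force': 0.0, 'gripper_width': 0.08540946262995668}
```

View pics/top1.png

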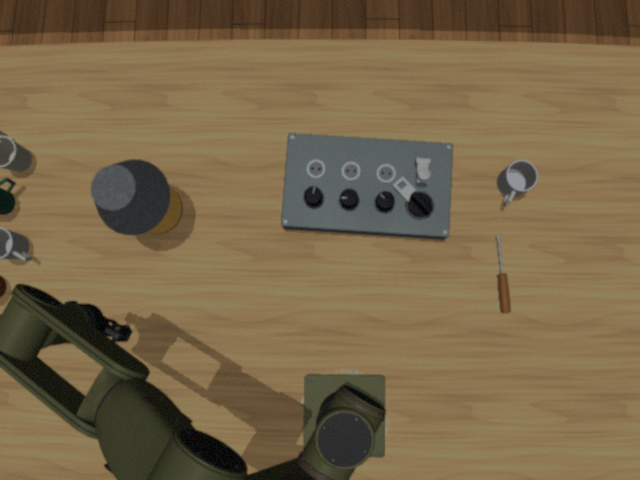

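The top view shows the panel at u 283–453, v 133–238. The dimmers are at about (314,197), (349,199) and (384,201), the switch at (421,205) with its lug toward (404,187), and the pin bracket at (423,170). I'll enlarge that area.

```bash
python3 - <<'E'
from h import *
c=load('top1'); im=c['color'][125:245,275:465,::-1]
cv2.imwrite('pics/top1c.png',cv2.resize(im,None,fx=4.2,fy=4.2,interpolation=cv2.INTER_CUBIC))
E
```

```text
(no output)
```

View pics/top1c.png

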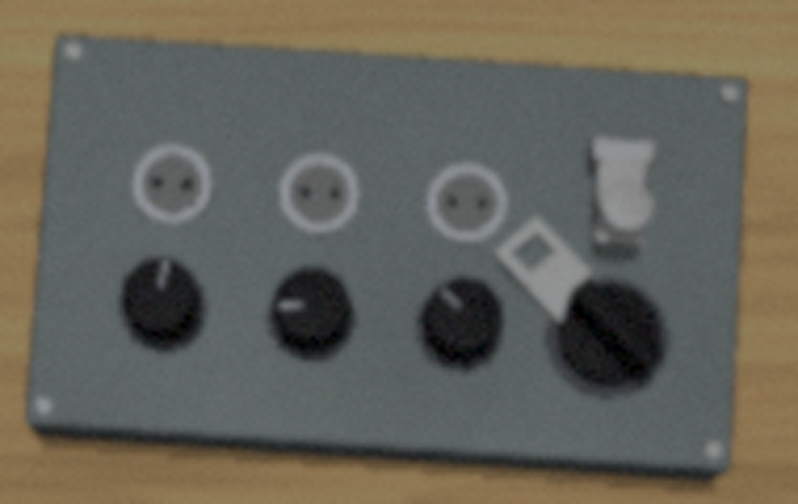

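The crop shows the panel's top corners at (57,37), (747,77), (724,462) and (30,428). The lug hole is at (536,250), the pin head at (627,203), and the wing bar runs from about (575,293) to (648,365).

```bash
python3 - <<'E'
from h import *
np.set_printoptions(precision=4,suppress=True)
c=load('top1')
P=lambda u,v,z:atz(c,275+(u+.5)/4.2-.5,125+(v+.5)/4.2-.5,z)
C=[P(*q,.07) for q in((57,37),(747,77),(724,462),(30,428))]
print(np.array(C)); 
for a in range(4): print(np.linalg.norm(C[a]-C[(a+1)%4]))
ctr=np.mean(C,0); y=(C[0]-C[1])+(C[3]-C[2]); x=(C[0]-C[3])+(C[1]-C[2])
ax=np.arctan2(x[1],x[0]); ay=np.arctan2(-y[0],y[1]); print('ctr',ctr,'yaw',ax,ay)
D=[P(*q,.12) for q in((163,303),(312,313),(461,322))]; print('dim',np.array(D)); d=D[0]-D[2]; print('row yaw',np.arctan2(-d[0],d[1]),np.linalg.norm(d))
h=P(536,250,.084); p=P(627,203,.136); a,b=P(575,293,.126),P(648,365,.126); f=P(607,340,.078)
print('hole',h,'pin',p,'bar',a,b,(a+b)/2,'skirt',f,'pin-f',np.linalg.norm((p-f)[:2]),'hole-f',np.linalg.norm((h-f)[:2]))
for s in(f,(a+b)/2):
  print('dir pin',np.arctan2(*(p-s)[1::-1]),'dir hole',np.arctan2(*(h-s)[1::-1]))
print('bar dir',np.arctan2(*(a-b)[1::-1]), 'row pred',D[2]-d/2)
E
```

```text
[[ 0.7107  0.1478  0.07  ]
 [ 0.6898 -0.2683  0.07  ]
 [ 0.4566 -0.2517  0.07  ]
 [ 0.4724  0.1586  0.07  ]]
0.41666563497395925
0.2337727337773777
0.41061052215422733
0.2385174228754621
ctr [ 0.5824 -0.0534  0.07  ] yaw -0.057939101316738205 -0.04430016917319323
dim [[ 0.5396  0.0783  0.12  ]
 [ 0.5346 -0.0073  0.12  ]
 [ 0.5302 -0.0927  0.12  ]]
row yaw -0.05456980965162633 0.17124255788885684
hole [ 0.5796 -0.1393  0.084 ] pin [ 0.5973 -0.1861  0.136 ] bar [ 0.5467 -0.1574  0.126 ] [ 0.5056 -0.1989  0.126 ] [ 0.5262 -0.1781  0.126 ] skirt [ 0.5274 -0.1818  0.078 ] pin-f 0.07010858054784923 hole-f 0.06731771287815864
dir pin -0.06197589183336953 dir hole 0.6816248003794727
dir pin -0.11176669875266533 dir hole 0.6275683489690904
bar dir 0.7904401260285969 row pred [ 0.5256 -0.1782  0.12  ]
```

```bash
J='python3 -m jog'
python3 -m jog '[{"translation":[-0.0277,-0.026,0],"spin":0},{"translation":[-0.0554,-0.052,0],"spin":0},{"translation":[-0.0831,-0.078,0],"spin":0},{"translation":[-0.1108,-0.104,0],"spin":0},{"translation":[-0.1385,-0.13,0],"spin":0}]' 0.05
python3 -m jog '[{"translation":[-0.0277,-0.026,0],"spin":0},{"translation":[-0.0554,-0.052,0],"spin":0},{"translation":[-0.0831,-0.078,0],"spin":0},{"translation":[-0.1108,-0.104,0],"spin":0},{"translation":[-0.1385,-0.13,0],"spin":0}]'
```

```text
t: 0.52
tool_pos: [0.3119, 0.3444, 0.2306]
eef_rot: [[-0.909, 0.418, -0.001], [0.418, 0.909, -0.001], [0.0, -0.001, -1.0]]
contact_force: [1.0, -0.1, 0.3]
gripper_width: 0.05
gripper_force: 0.0
t: 0.93
tool_pos: [0.3833, 0.1683, 0.2309]
eef_rot: [[-0.908, 0.418, -0.0], [0.418, 0.908, -0.0], [0.0, -0.0, -1.0]]
contact_force: [0.6, 0.3, -0.8]
gripper_width: 0.0502
gripper_force: 0.0
```

```bash
python3 -m jog '[{"translation":[-0.0277,-0.026,0],"spin":0},{"translation":[-0.0554,-0.052,0],"spin":0},{"translation":[-0.0831,-0.078,0],"spin":0},{"translation":[-0.1108,-0.104,0],"spin":0},{"translation":[-0.1385,-0.13,0],"spin":0}]'
python3 -m jog '[{"translation":[-0.0277,-0.026,0],"spin":0},{"translation":[-0.0554,-0.052,0],"spin":0},{"translation":[-0.0831,-0.078,0],"spin":0},{"translation":[-0.1108,-0.104,0],"spin":0},{"translation":[-0.1385,-0.13,0],"spin":0}]'
python3 -m jog '[{"translation":[0,0,0],"spin":0.12},{"translation":[0,0,0],"spin":0.24},{"translation":[0,0,0],"spin":0.36},{"translation":[0,0,0],"spin":0.48},{"translation":[0,0,0],"spin":0.6}]'
python3 -m jog '[{"translation":[0,0,0],"spin":0.12},{"translation":[0,0,0],"spin":0.24},{"translation":[0,0,0],"spin":0.36},{"translation":[0,0,0],"spin":0.48},{"translation":[0,0,0],"spin":0.6}]'
python3 -m jog '[{"translation":[0,0,0],"spin":0.12},{"translation":[0,0,0],"spin":0.24},{"translation":[0,0,0],"spin":0.36},{"translation":[0,0,0],"spin":0.48},{"translation":[0,0,0],"spin":0.6}]'
python3 -m jog '[{"translation":[0,0,0],"spin":0.1},{"translation":[0,0,0],"spin":0.2},{"translation":[0,0,0],"spin":0.2}]'
python3 - <<'E'
from h import *
np.set_printoptions(precision=4,suppress=True)
c=snap('wrist','w1'); print(c['eye'],c['orientation'],c['k1'],c['camera_matrix']); print(bot.sense()['joint_pos'])
E
```

```text
t: 1.35
tool_pos: [0.4548, -0.0077, 0.2308]
eef_rot: [[-0.908, 0.419, -0.0], [0.419, 0.908, 0.0], [0.0, 0.0, -1.0]]
contact_force: [0.6, 1.1, -0.1]
gripper_width: 0.05
gripper_force: 0.0
t: 1.77
tool_pos: [0.5262, -0.1837, 0.2306]
eef_rot: [[-0.908, 0.419, -0.001], [0.419, 0.908, 0.001], [0.001, 0.0, -1.0]]
contact_force: [0.6, 0.1, -0.3]
gripper_width: 0.0501
gripper_force: 0.0
t: 2.18
tool_pos: [0.5258, -0.182, 0.2303]
eef_rot: [[-0.508, 0.862, -0.001], [0.862, 0.508, 0.001], [0.001, -0.001, -1.0]]
contact_force: [-0.2, 1.3, -0.1]
gripper_width: 0.0499
gripper_force: 0.0
t: 2.6
tool_pos: [0.5258, -0.1818, 0.2305]
eef_rot: [[0.067, 0.998, -0.001], [0.998, -0.067, 0.0], [0.0, -0.001, -1.0]]
contact_force: [0.0, 0.1, 0.6]
gripper_width: 0.05
gripper_force: 0.0
t: 3.02
tool_pos: [0.5258, -0.1817, 0.2305]
eef_rot: [[0.619, 0.786, -0.001], [0.786, -0.619, 0.0], [-0.0, -0.001, -1.0]]
contact_force: [0.2, 0.1, -0.2]
gripper_width: 0.0497
gripper_force: 0.0
t: 3.27
tool_pos: [0.5258, -0.1818, 0.2305]
eef_rot: [[0.76, 0.65, -0.001], [0.65, -0.76, 0.0], [-0.001, -0.001, -1.0]]
contact_force: [0.3, -0.1, 0.0]
gripper_width: 0.0502
gripper_force: 0.0
[ 0.5788 -0.1379  0.3745] [[ 0.6499 -0.7317 -0.2053]
 [-0.76   -0.6262 -0.1741]
 [-0.0012  0.2691 -0.9631]] -0.006535700130614273 [[354.6076   0.     317.5229]
 [  0.     354.6076 245.6219]
 [  0.       0.       1.    ]]
[-23.4176  16.1461  88.5226  -0.0011  75.3902  25.7989]
```

View pics/w1.png

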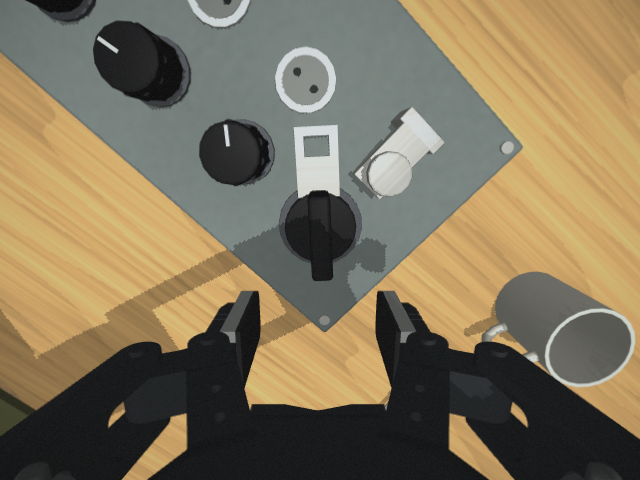

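The wrist view shows the bar's top face from about (320,195) to (321,278), the lug hole centred at (317,146), the pin head's top at (391,171), and the nearest dimmer at (230,152).

```bash
python3 - <<'E'
from h import *
np.set_printoptions(precision=4,suppress=True)
c=load('w1'); P=lambda u,v,z:atz(c,u,v,z)
h=P(317,146,.084); p=P(391,171,.136); b=P(321,279,.126); a=P(320,196,.126)
o=P(304,79,.07); d=P(229,153,.12);d2=P(126,59,.12)
print('hole',h,'pin',p,'bar',a,b,np.linalg.norm(a-b),(a+b)/2,'dim',d,d2,'depths',atd(c,391,171),atd(c,321,240),atd(c,317,190))
s=d-(d2-d)/np.linalg.norm(d2-d)*.088; print('row pred',s)
m=(a+b)/2
for s in(s,m): print('pin',np.linalg.norm((p-s)[:2]),np.arctan2(*(p-s)[1::-1]),'hole',np.linalg.norm((h-s)[:2]),np.arctan2(*(h-s)[1::-1]))
print('bardir',np.arctan2(*(a-b)[1::-1]),'hole-far end',np.arctan2(*(h-b)[1::-1]),'rowyaw',np.arctan2(-(d2-d)[0],(d2-d)[1]))
E
```

```text
hole [ 0.5786 -0.137   0.084 ] pin [ 0.5983 -0.1846  0.136 ] bar [ 0.5544 -0.1606  0.126 ] [ 0.5078 -0.2016  0.126 ] 0.06198303460008928 [ 0.5311 -0.1811  0.126 ] dim [ 0.5354 -0.0936  0.12  ] [ 0.5394 -0.0068  0.12  ] depths [ 0.5983 -0.1844  0.1369] [ 0.5308 -0.1818  0.1268] [ 0.5531 -0.1589  0.0917]
row pred [ 0.5313 -0.1815  0.12  ]
pin 0.06712407606840756 -0.04499570743589475 hole 0.06502340799499247 0.7547274144934846
pin 0.06730516662011261 -0.05145925384131949 hole 0.06483808521510974 0.7480640614847119
bardir 0.7214507278727463 hole-far end 0.7394574900354267 rowyaw -0.046379551109454166
```

```bash
python3 -m jog '[{"translation":[0.0043,0.003,0.02],"spin":-0.03},{"translation":[0.0043,0.003,0.05],"spin":-0.03},{"translation":[0.0043,0.003,0.08],"spin":-0.03},{"translation":[0.0043,0.003,0.1],"spin":-0.03},{"translation":[0.0043,0.003,0.108],"spin":-0.03}]'
python3 -m jog '[{"translation":[0,0,0],"spin":0},{"translation":[0,0,0],"spin":0},{"translation":[0,0,0],"spin":0},{"translation":[0,0,0],"spin":0}]' 0.01
```

```text
t: 3.73
tool_pos: [0.529, -0.1803, 0.1196]
eef_rot: [[0.737, 0.676, -0.006], [0.676, -0.737, 0.002], [-0.003, -0.006, -1.0]]
contact_force: [-0.4, 0.2, -0.3]
gripper_width: 0.0499
gripper_force: 0.0
t: 4.07
tool_pos: [0.5308, -0.1802, 0.1244]
eef_rot: [[0.738, 0.674, -0.001], [0.674, -0.738, 0.002], [0.001, -0.002, -1.0]]
contact_force: [-2.2, 4.0, 0.8]
gripper_width: 0.0119
gripper_force: 58.6
```

```bash
python3 -m jog '[{"translation":[0,0,0],"spin":0.09},{"translation":[0,0,0],"spin":0.18},{"translation":[0,0,0],"spin":0.27},{"translation":[0,0,0],"spin":0.36},{"translation":[0,0,0],"spin":0.45}]'
python3 -m jog '[{"translation":[0,0,0],"spin":0.09},{"translation":[0,0,0],"spin":0.18},{"translation":[0,0,0],"spin":0.27},{"translation":[0,0,0],"spin":0.335},{"translation":[0,0,0],"spin":0.335}]'
python3 - <<'E'
from h import *
np.set_printoptions(precision=4,suppress=True)
c=snap('wrist','w2'); snap('top','top2'); print(c['eye'],c['orientation'])
E
```

```text
t: 4.48
tool_pos: [0.5312, -0.1808, 0.1244]
eef_rot: [[0.959, 0.282, 0.0], [0.282, -0.959, 0.0], [0.0, -0.0, -1.0]]
contact_force: [-0.6, 1.9, -1.3]
gripper_width: 0.0119
gripper_force: 58.6
t: 4.9
tool_pos: [0.5313, -0.1814, 0.1244]
eef_rot: [[0.999, -0.046, 0.001], [-0.046, -0.999, -0.001], [0.001, 0.001, -1.0]]
contact_force: [-2.6, 0.0, 0.4]
gripper_width: 0.012
gripper_force: 58.6
[ 0.6002 -0.1846  0.2684] [[-0.0458 -0.9624 -0.2678]
 [-0.999   0.0443  0.0115]
 [ 0.0008  0.2681 -0.9634]]
```

View pics/w2.png

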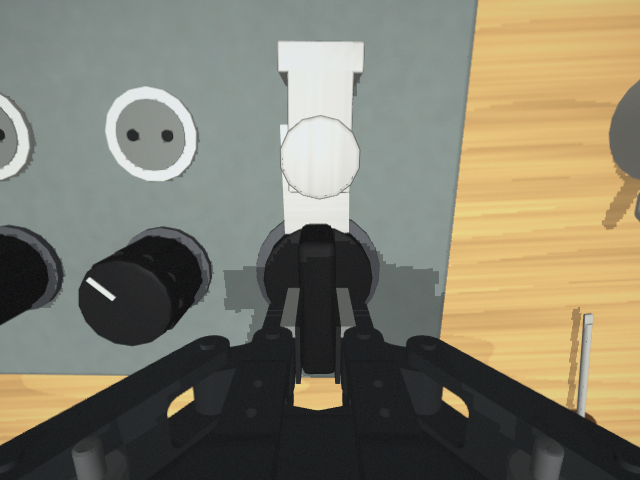

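The wrist view shows the lug now under the bracket, with the pin head at (320,158), the lug edges at u≈285 and 350 at v≈215, and the bracket bar at u≈288–353. I'll enlarge it to get the angle.

```bash
python3 - <<'E'
from h import *
c=load('w2'); im=c['color'][30:240,250:390,::-1]
a=cv2.convertScaleAbs(cv2.resize(im,None,fx=2.85,fy=2.85,interpolation=cv2.INTER_CUBIC),alpha=1.0)
g=(255*((im/255.)**3)).astype('uint8'); g=cv2.resize(g,None,fx=2.85,fy=2.85,interpolation=cv2.INTER_CUBIC)
cv2.imwrite('pics/w2c.png',np.hstack([a,g])); print(a.shape)
E
```

```text
(598, 399, 3)
```

View pics/w2c.png

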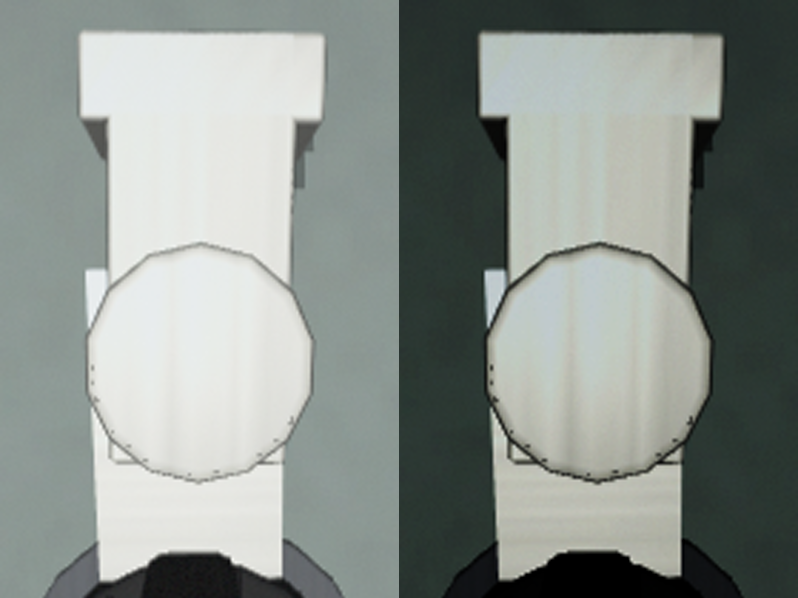

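In the crop, the lug's left edge runs from (86,270) to (100,560) and its right edge from (284,465) to (281,560). The bracket's left edge runs from (107,120) to (110,460) and its right edge from (295,120) to (284,460). The head's centre is at (200,362).

```bash
python3 - <<'E'
from h import *
np.set_printoptions(precision=4,suppress=True)
c=load('w2'); P=lambda u,v,z:atz(c,250+(u+.5)/2.85-.5,30+(v+.5)/2.85-.5,z)[:2]
ang=lambda a,b:np.arctan2(*(a-b)[::-1])
l=[P(86,270,.084),P(100,560,.084)]; r=[P(284,465,.084),P(281,560,.084)]
B=[P(107,120,.106),P(110,460,.106)]; R=[P(295,120,.106),P(284,460,.106)]
hd=P(200,362,.136)
print('lug',ang(*l),ang(*r),np.linalg.norm(l[1]-r[1])); print('bracket',ang(*B),ang(*R),np.linalg.norm(B[1]-R[1]))
m=(l[1]+r[1])/2; bm=(B[1]+R[1])/2; s=np.array([.5313,-.1814])
print('lugmid',m,ang(m,s),'brmid',bm,ang(bm,s),'head',hd,ang(hd,s))
print('switch est from pin/bracket', hd, (B[0]+R[0])/2)
E
```

```text
lug -0.02310303669276365 -0.05353586175978888 0.033763742717140555
bracket -0.058688790951743654 -0.05460122685321022 0.027834144668528207
lugmid [ 0.5597 -0.1824] -0.034512362024575166 brmid [ 0.5809 -0.1844] -0.061464529146931256 head [ 0.5968 -0.1854] -0.061278411396339307
switch est from pin/bracket [ 0.5968 -0.1854] [ 0.6305 -0.1873]
```

```bash
python3 -m jog '[{"translation":[0,0,0],"spin":0.02},{"translation":[0,0,0],"spin":0.022},{"translation":[0,0,0],"spin":0.022}]'
python3 -m jog '[{"translation":[0,0,0],"spin":0},{"translation":[0,0,0],"spin":0},{"translation":[0,0,0],"spin":0}]' 0.045
python3 -m jog '[{"translation":[0,0,-0.02],"spin":0},{"translation":[0,0,-0.05],"spin":0},{"translation":[0,0,-0.08],"spin":0},{"translation":[0,0,-0.08],"spin":0}]'
python3 - <<'E'
from h import *
c=snap('wrist','w3'); im=c['color'][100:300,220:420,::-1]
a=cv2.resize(im,None,fx=3,fy=3,interpolation=cv2.INTER_CUBIC); cv2.imwrite('pics/w3c.png',a)
E
```

```text
t: 5.25
tool_pos: [0.5314, -0.1815, 0.1242]
eef_rot: [[0.998, -0.067, 0.001], [-0.067, -0.998, -0.001], [0.001, 0.0, -1.0]]
contact_force: [-4.7, 1.0, 5.4]
gripper_width: 0.0117
gripper_force: 60.6
t: 5.5
tool_pos: [0.5326, -0.1818, 0.1234]
eef_rot: [[0.998, -0.067, 0.002], [-0.067, -0.998, -0.001], [0.002, 0.001, -1.0]]
contact_force: [-0.1, -0.0, -0.5]
gripper_width: 0.045
gripper_force: 0.0
t: 5.83
tool_pos: [0.5359, -0.1832, 0.2091]
eef_rot: [[0.998, -0.067, 0.011], [-0.067, -0.998, -0.005], [0.012, 0.004, -1.0]]
contact_force: [1.0, -0.8, 0.5]
gripper_width: 0.0449
gripper_force: 0.0
```

View pics/w3c.png

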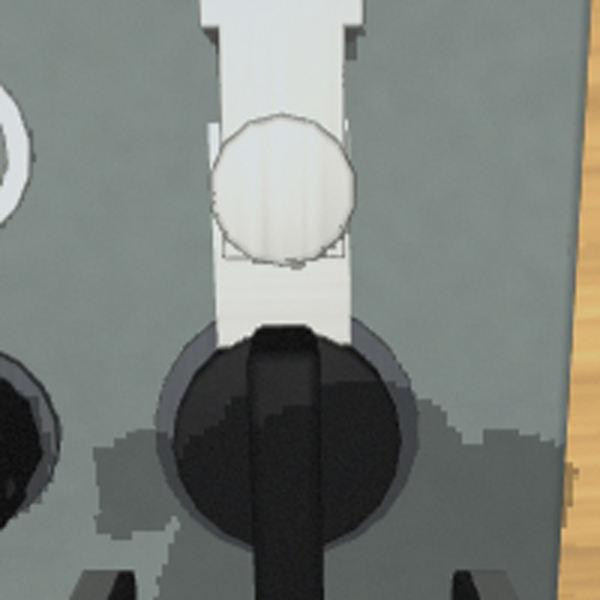

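The wrist view shows the lug centred under the bracket: its edges at crop u≈208–348 against the bracket's 219–344, about 0.01 rad off. The next step is to close the fingers, move over the pin and press.

```bash
python3 -m jog '[{"translation":[0.02,0,0],"spin":0},{"translation":[0.04,0,0],"spin":0},{"translation":[0.0655,0,0],"spin":0},{"translation":[0.0655,0,0],"spin":0},{"translation":[0.0655,0,0],"spin":0}]' 0
python3 -m jog '[{"translation":[0,0,0.015],"spin":0},{"translation":[0,0,0.03],"spin":0},{"translation":[0,0,0.03],"spin":0},{"translation":[0,0,0.03],"spin":0}]'
```

```text
t: 6.3
tool_pos: [0.5975, -0.1857, 0.2014]
eef_rot: [[0.998, -0.067, -0.001], [-0.067, -0.998, 0.0], [-0.001, -0.0, -1.0]]
contact_force: [-0.1, 0.9, -0.5]
gripper_width: 0.0003
gripper_force: 0.0
t: 6.63
tool_pos: [0.5949, -0.1853, 0.1716]
eef_rot: [[0.998, -0.067, -0.004], [-0.067, -0.998, 0.001], [-0.004, -0.001, -1.0]]
contact_force: [0.4, 0.0, 0.0]
gripper_width: 0.0005
gripper_force: 0.0
```

```bash
python3 -m jog '[{"translation":[0.001,0,0.005],"spin":0},{"translation":[0.001,0,0.01],"spin":0},{"translation":[0.001,0,0.014],"spin":0},{"translation":[0.001,0,0.016],"spin":0},{"translation":[0.001,0,0.018],"spin":0}]'
python3 -m jog '[{"translation":[0,0,0.003],"spin":0},{"translation":[0,0,0.006],"spin":0},{"translation":[0,0,0.008],"spin":0},{"translation":[0,0,0.01],"spin":0},{"translation":[0,0,0.01],"spin":0}]'
```

```text
t: 7.05
tool_pos: [0.5977, -0.1858, 0.1549]
eef_rot: [[0.998, -0.067, -0.0], [-0.067, -0.998, 0.0], [-0.0, -0.0, -1.0]]
contact_force: [-0.9, 0.1, -0.7]
gripper_width: -0.0001
gripper_force: 0.0
t: 7.47
tool_pos: [0.5975, -0.1857, 0.1445]
eef_rot: [[0.998, -0.067, -0.001], [-0.067, -0.998, 0.0], [-0.001, -0.0, -1.0]]
contact_force: [-0.6, 0.4, -0.4]
gripper_width: 0.0002
gripper_force: 0.0
```

```bash
python3 -m jog '[{"translation":[0,0,0.001],"spin":0},{"translation":[0,0,0.002],"spin":0},{"translation":[0,0,0.003],"spin":0},{"translation":[0,0,0.003],"spin":0}]'
python3 - <<'E'
from h import *
c=snap('wrist','w4'); im=c['color'][40:340,220:440,::-1]
cv2.imwrite('pics/w4c.png',cv2.resize(im,None,fx=2,fy=2,interpolation=cv2.INTER_CUBIC))
E
```

```text
t: 7.8
tool_pos: [0.5977, -0.1858, 0.1418]
eef_rot: [[0.998, -0.067, -0.0], [-0.067, -0.998, 0.0], [-0.0, -0.0, -1.0]]
contact_force: [-1.1, 0.3, -0.3]
gripper_width: -0.0001
gripper_force: 0.0
```

View pics/w4c.png

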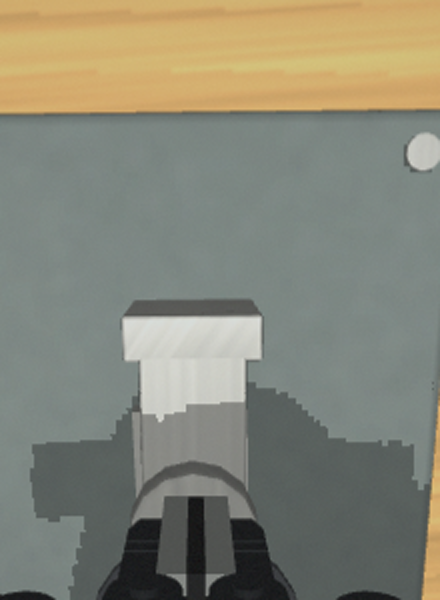

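The fingertips are over the pin head, at about (193,500) in the crop. There's still no force reading, so I'll get the head's height from depth.

```bash
python3 - <<'E'
from h import *
np.set_printoptions(precision=4,suppress=True)
c=load('w4')
for u,v in((193,470),(193,480),(150,500),(238,500),(150,510),(193,380)): print(u,v,atd(c,220+u/2,40+v/2))
E
python3 -m jog '[{"translation":[0,0,0.001],"spin":0},{"translation":[0,0,0.002],"spin":0},{"translation":[0,0,0.003],"spin":0},{"translation":[0,0,0.003],"spin":0}]'
```

```text
193 470 [ 0.611  -0.1864  0.1351]
193 480 [ 0.6093 -0.1863  0.1371]
150 500 [ 0.6052 -0.1763  0.1371]
238 500 [ 0.6037 -0.1961  0.1368]
150 510 [ 0.6028 -0.1761  0.1371]
193 380 [ 0.6253 -0.1873  0.1071]
t: 8.18
tool_pos: [0.5976, -0.1858, 0.1387]
eef_rot: [[0.998, -0.067, -0.0], [-0.067, -0.998, 0.0], [-0.0, -0.0, -1.0]]
contact_force: [-0.8, -0.0, -0.1]
gripper_width: 0.0001
gripper_force: 0.0
```

```bash
python3 - <<'E'
from h import *
np.set_printoptions(precision=4,suppress=True)
c=snap('wrist','w5')
for u in (308,318,328):
  for v in (278,284,288,292,300,310,320): print(u,v,atd(c,u,v))
c=snap('scene','s5')
h=np.array([.5975,-.1858,.13]); q=np.array(c['orientation']).T@(h-c['eye']); K=c['camera_matrix']; u=K@(q/q[2]); print(u)
x,y=int(u[0]),int(u[1]); im=c['color'][y-75:y+75,x-90:x+90,::-1]; cv2.imwrite('pics/s5c.png',cv2.resize(im,None,fx=4,fy=4,interpolation=cv2.INTER_CUBIC))
E
```

```text
308 278 [ 0.6107 -0.1825  0.1346]
308 284 [ 0.6089 -0.1825  0.1373]
308 288 [ 0.6102 -0.1828  0.1449]
308 292 [ 0.61   -0.1829  0.1488]
308 300 [ 0.6098 -0.183   0.1563]
308 310 [ 0.6101 -0.1833  0.1655]
308 320 [ 0.6099 -0.1835  0.1729]
318 278 [ 0.6109 -0.187   0.1359]
318 284 [ 0.6086 -0.1869  0.1374]
318 288 [ 0.6098 -0.1869  0.1448]
318 292 [ 0.6099 -0.1869  0.1493]
318 300 [ 0.6098 -0.1869  0.1568]
318 310 [ 0.6098 -0.1869  0.1654]
318 320 [ 0.6097 -0.1869  0.1729]
328 278 [ 0.6096 -0.1914  0.1334]
328 284 [ 0.6082 -0.1912  0.1371]
328 288 [ 0.609  -0.1911  0.1435]
328 292 [ 0.6094 -0.191   0.1486]
328 300 [ 0.6095 -0.1908  0.1567]
328 310 [ 0.6095 -0.1905  0.1654]
328 320 [ 0.6095 -0.1903  0.1729]
[203.3446 243.252    1.    ]
```

View pics/s5c.png

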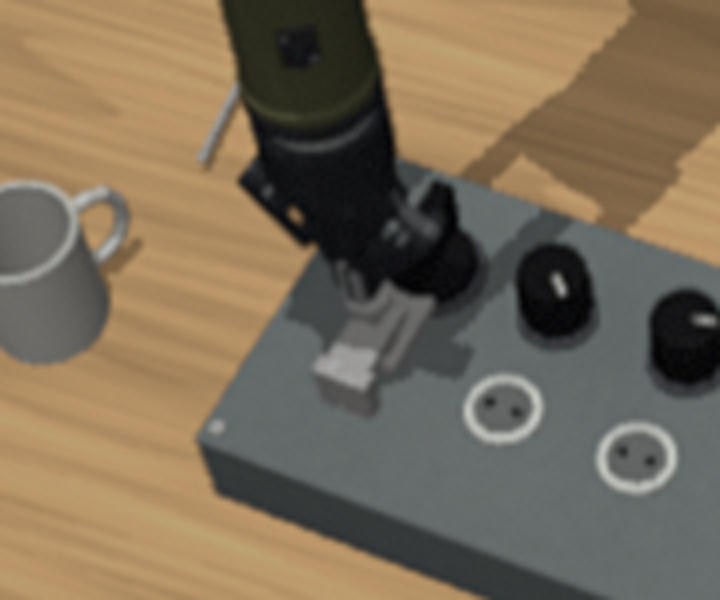

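Depth puts the fingertips at about z 0.141, still 3–5 mm above the head at 0.137, so they haven't touched it yet. I'll keep going down until there's contact.

```bash
python3 -m jog '[{"translation":[0,0,0.001],"spin":0},{"translation":[0,0,0.002],"spin":0},{"translation":[0,0,0.003],"spin":0},{"translation":[0,0,0.003],"spin":0}]'
python3 -m jog '[{"translation":[0,0,0.001],"spin":0},{"translation":[0,0,0.002],"spin":0},{"translation":[0,0,0.003],"spin":0},{"translation":[0,0,0.003],"spin":0}]'
python3 - <<'E'
from h import *
np.set_printoptions(precision=4,suppress=True)
c=snap('wrist','w6')
for u,v in((318,276),(318,280),(318,284),(318,288),(318,292),(295,290),(339,290)): print(u,v,atd(c,u,v))
E
```

```text
t: 8.62
tool_pos: [0.5977, -0.1858, 0.1359]
eef_rot: [[0.998, -0.067, -0.0], [-0.067, -0.998, 0.0], [-0.0, -0.0, -1.0]]
contact_force: [-0.5, 1.0, 0.2]
gripper_width: 0.0004
gripper_force: 0.0
t: 8.95
tool_pos: [0.5978, -0.1858, 0.133]
eef_rot: [[0.998, -0.067, 0.0], [-0.067, -0.998, -0.0], [0.0, 0.0, -1.0]]
contact_force: [-0.5, 0.7, 0.4]
gripper_width: -0.0003
gripper_force: 0.7
318 276 [ 0.6112 -0.1871  0.128 ]
318 280 [ 0.6111 -0.1871  0.1326]
318 284 [ 0.6099 -0.187   0.1343]
318 288 [ 0.6099 -0.187   0.1387]
318 292 [ 0.6099 -0.187   0.1429]
295 290 [ 0.6077 -0.1769  0.134 ]
339 290 [ 0.6061 -0.1959  0.1332]
```

The head has moved down to about 0.134, so the fingers are in contact and pushing it. About 16 mm is left.

```bash
python3 -m jog '[{"translation":[0,0,0.003],"spin":0},{"translation":[0,0,0.006],"spin":0},{"translation":[0,0,0.009],"spin":0},{"translation":[0,0,0.011],"spin":0},{"translation":[0,0,0.012],"spin":0}]'
python3 -m jog '[{"translation":[0,0,0.001],"spin":0},{"translation":[0,0,0.002],"spin":0},{"translation":[0,0,0.003],"spin":0},{"translation":[0,0,0.003],"spin":0}]'
python3 - <<'E'
from h import *
np.set_printoptions(precision=4,suppress=True)
c=snap('wrist','w7')
for u,v in((318,280),(318,284),(318,288),(318,292),(295,290),(339,290)): print(u,v,atd(c,u,v))
E
```

```text
t: 9.42
tool_pos: [0.5979, -0.1859, 0.1206]
eef_rot: [[0.998, -0.067, 0.0], [-0.067, -0.998, -0.0], [0.0, 0.0, -1.0]]
contact_force: [0.7, 0.0, 2.9]
gripper_width: -0.0002
gripper_force: 1.2
t: 9.75
tool_pos: [0.5978, -0.1859, 0.1178]
eef_rot: [[0.998, -0.067, 0.0], [-0.067, -0.998, -0.0], [0.0, 0.0, -1.0]]
contact_force: [0.3, 0.6, 0.2]
gripper_width: 0.0001
gripper_force: 0.3
318 280 [ 0.6111 -0.1871  0.1172]
318 284 [ 0.6098 -0.187   0.1187]
318 288 [ 0.6099 -0.187   0.1234]
318 292 [ 0.6102 -0.187   0.1285]
295 290 [ 0.6076 -0.1769  0.1186]
339 290 [ 0.606  -0.196   0.1177]
```

```bash
python3 -m jog '[{"translation":[0,0,0.001],"spin":0},{"translation":[0,0,0.002],"spin":0},{"translation":[0,0,0.002],"spin":0}]'
python3 -m jog '[{"translation":[0,0,0.001],"spin":0},{"translation":[0,0,0.002],"spin":0},{"translation":[0,0,0.002],"spin":0}]'
```

```text
t: 10.05
tool_pos: [0.598, -0.1859, 0.1177]
eef_rot: [[0.998, -0.067, 0.001], [-0.067, -0.998, -0.0], [0.001, 0.0, -1.0]]
contact_force: [-2.4, 0.2, 10.5]
gripper_width: 0.0003
gripper_force: 5.1
t: 10.3
tool_pos: [0.5981, -0.186, 0.1175]
eef_rot: [[0.998, -0.067, 0.002], [-0.067, -0.998, -0.001], [0.002, 0.001, -1.0]]
contact_force: [-5.4, 1.8, 19.6]
gripper_width: 0.0
gripper_force: 9.9
```

The force rose to 20 N with no further travel, so the pin is at its stop. I'll lift off with the fingers shut and check.

```bash
python3 -m jog '[{"translation":[0,0,-0.01],"spin":0},{"translation":[0,0,-0.04],"spin":0},{"translation":[0,0,-0.07],"spin":0},{"translation":[0,0,-0.1],"spin":0},{"translation":[0,0,-0.12],"spin":0}]'
python3 -m jog '[{"translation":[-0.03,0,0],"spin":0},{"translation":[-0.06,0,0],"spin":0},{"translation":[-0.08,0,0],"spin":0},{"translation":[-0.08,0,0],"spin":0}]'
python3 - <<'E'
from h import *
c=snap('wrist','w8'); cv2.imwrite('pics/w8.png',c['color'][...,::-1])
np.set_printoptions(precision=4,suppress=True)
h=np.array([.5975,-.1852,.118]); q=np.array(c['orientation']).T@(h-c['eye']); u=c['camera_matrix']@(q/q[2]); print(u,atd(c,u[0],u[1]))
E
```

```text
t: 10.72
tool_pos: [0.5984, -0.1861, 0.2368]
eef_rot: [[0.998, -0.067, 0.002], [-0.067, -0.998, -0.001], [0.003, 0.001, -1.0]]
contact_force: [0.3, -1.7, 0.1]
gripper_width: 0.0
gripper_force: 0.0
t: 11.05
tool_pos: [0.5129, -0.1793, 0.2337]
eef_rot: [[0.998, -0.068, -0.005], [-0.068, -0.998, 0.001], [-0.005, -0.001, -1.0]]
contact_force: [-0.8, 0.1, -0.3]
gripper_width: -0.0001
gripper_force: 0.0
[317.6683 122.4326   1.    ] [ 0.5975 -0.1852  0.1193]
```

View pics/w8.png

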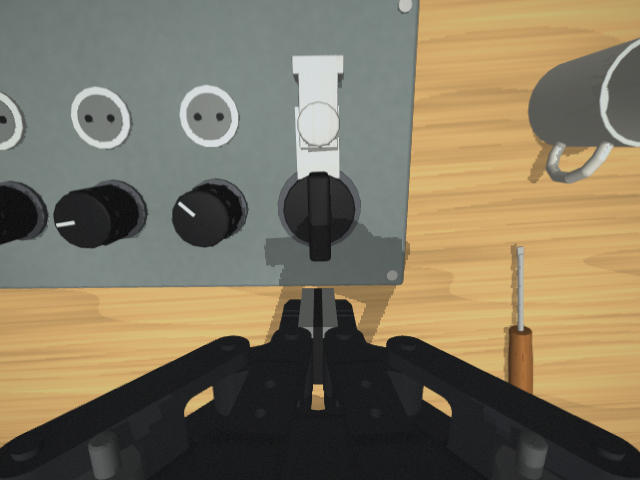

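The pin head at (318,123) reads z 0.119, which means it's fully down. The lug is lined up, and the dimmer marks, mug and screwdriver haven't moved. The arm is clear.

```bash
python3 -m jog '[{"translation":[0,0,0],"spin":0},{"translation":[0,0,0],"spin":0}]' | head -1; python3 -c "
from workcell import bot; print(bot.job_done())"
```

```text
t: 11.27
the job is handed in; nothing more can be done
None
```

I turned the main switch until its lug hole was under the locking pin, pushed the pin fully down, moved the arm clear and handed the job in at about 11 s; I saw no change to the dimmers, mug or screwdriver, and the arm stayed clear of the lamp, which I did not re-check in the pictures.

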